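Press a freshly glued pad under the ratchet arm of a gluing stand

ROBOT

A 6-joint arm with a two-finger parallel gripper is mounted at the origin on a cart in front of the work surface, level with it; the furniture and walls round the work are solid. World frame = base frame: x ahead of the robot, y to its left, z up, the work surface at z = 0. Lengths are in m, angles in degrees, forces in N, time in s.
With the tool pointing down it reaches from about 0.275 to 0.85 m from the base axis. Payload 5.2 kg.
Tool frame: the origin (TCP) lies midway between the tips of the shut fingers; the grasp point (between the pads) lies 19 mm behind it; z points along the fingers, y is the line along which they close (so a half turn about z gives the same grasp; the last joint's range is limited). The gripper opens to 85 mm and grips with 20 to 120 N. Pads are 22 mm wide; open, the fingers measure 114 mm over their backs; the gripper's body (76 mm by 85 mm) begins 54 mm behind the grasp point. The pads swing forward as they close: fully open they stand 13 mm farther back than shut.
Start: joints at [61.261, 14.817, 87.949, -0, 77.235, -11.62], TCP at [0.162, 0.526, 0.231] pointing down, gripper open.
Joint ranges: [-179.93, 179.93], [-52.35, 119.4], [10.71, 147.94], [-69.91, 249.91], [12.55, 155.21], [-178.61, 178.61]. Speed limits (degrees/s): [147.25, 147.25, 180, 180, 180, 180].

INTERFACE

Orientations are given as a 3x3 rotation matrix whose columns are the frame's x, y, z axes.
In Python, from workcell import robot, ik, status, cams, job_done gives the robot as it stands. Calls block until the motion is done:
- robot.goto(position, orientation): joint-space move of the TCP to a pose.
- robot.movel(position, max_speed=0.15, rot=None, threshold=None): straight line of the TCP; rot=None keeps the orientation; max_speed is the mean speed in m/s. With threshold (N) it stops when the force on the tool has changed by that much, and returns True; else False.
- robot.move_joints(angles): joint-space move.
- robot.gripper_open() and robot.gripper_close(effort=None): open the fingers fully, or close them until they stop; effort is the grip in N (None keeps the last).
- robot.sleep(seconds).
- ik(position, orientation): joint angles nearest the present ones, or None.
- status.sense(): the state.
- cams.grab_frame(name): name is "scene" or "top" or "wrist"; returns a dict with "image" (420x560x3 uint8, red, green, blue), "fov_y" (degrees; the focal length in pixels is half the picture's height over the tangent of half this angle, whatever the lens; pixels are square), "cx", "cy" (the principal point, pixels), "k1" (the pictures are not rectified: a ray, as slopes to the right and down, at radius r is drawn at 1 + k1 r^2 times it, then the intrinsics apply), "position" and "attitude" of the camera in the world; the wrist camera has in their place "T_tool_cam" (4x4, takes a point from camera to tool coordinates, whose origin is the TCP and whose axes are the flange's). Camera axes: x right, y down, z forward; pixel columns grow to the right and rows downward; lengths in m; the calibration is good to about 2 mm. A picture is of the moment at which its call begins: read the wrist's pose just before it. There is no depth.
A pose or a line that the arm cannot do raises robot.Unreachable and nothing moves.
- job_done(): hands the job in; it is judged then, once.
The state is a dict: "clock": time; "qpos": joint angles; "joint_vel": joint speeds; "tau": joint torques, N m; "ee_pos": TCP position; "eef_rot": TCP orientation; "force": force on the tool from outside, world axes, zero at the start; "ft_torque": the same for the moment, N m; "width": opening from 0.0 (shut) to 1.0 (fully open); "grip_force": force on a finger pad.
Only numpy, scipy, OpenCV 4.12 (cv2) and the standard library are available. Lean on these libraries where they do the work, as an engineer would, in place of code of your own. Each camera call takes 0.05 s, during which the arm holds its last target. There are 200 camera calls.

TASK

The rubber pad on the sealer jaw has just been glued and must set under the weighted arm of the gluing stand. Ratchet the arm up by its hand grip, leaving the release lever alone, until the pawl holds its foot well clear of the height of jaw and pad; slide the jaw, pad end first, between the guides gently but fully home against the end stop. Then squeeze the release lever to the hand grip, let the arm down gently onto the pad without dropping or forcing it, and let go, so that the arm's weight rests on the pad instead of hanging on the pawl; do not disturb the other things on the table.

Things in the scene. Friction and masses are not known exactly. Their poses are not given: they have to be found in the camera images.
- glue_stand: Heavy fixed grey gluing stand. Base plate 170 mm (x) by 224 mm (y), its top 12 mm above the table; origin on the table under the plate's middle, z up, its -x side roughly towards the robot. 'Stand x, y, z' below are mm in this frame. The sliding arm reaches from the toothed rail (at y +85) towards -y, over the guide channel
- toothed_rail: Upright steel column 20 x 30 mm at stand x 0, y +85, 228 mm high, fixed to the stand (its origin is the stand's origin), with saw teeth 8 mm apart on its -x face, flat on top and sloped below
- channel_mouth (a point): Middle of the guide channel's mouth at base plate level (stand x -79, y -55, z 12); axes as the stand's. The channel runs from here along stand x: two steel strips 44 mm apart and 12 mm high from x -58 to 36, flared to about 52 mm from x -79 to -58, open towards -x. The jaw enters here, moving to +x
- end_stop: Steel block across the far end of the channel, 14 mm thick, 52 mm wide, its top 36 mm above the table; fixed to the stand (its origin is the stand's origin). The jaw must meet its -x face, at stand x 40. More than 25 N against it is ramming
- stop_face (a point): Middle of the end stop's face at base plate level (stand x 40, y -55, z 12 mm); axes as the stand's
- press_arm (a joint): Height of the sliding arm in m: 0 bottom, 0.084 top, growing upwards. Arm with weight, lever and foot: about 0.73 kg (0.63 to 0.8). Lifting it past the sprung pawl takes 6 to 16 N. Let go, it sinks back to the next tooth below: teeth at about 0.001, 0.009, 0.017 and so on every 0.008 up to 0.081. Raise it to 0.057 or more to clear the thickest pad
- grip_bar (a point): Where the black hand grip on top of the arm can be taken clear of the lever: bar 14 mm wide (x), 16 mm high, 98 mm long (stand y -84 to 14), above the arm beam with 25 mm free below it. This point: its mid height, stand x 0, y -12, z 111 plus the arm's height
- thumb_plate (a point): Middle of the lever's thumb plate, 6 mm thick (x), 32 mm long (y), 20 mm high, upright beside the hand grip on its -x side: at rest at stand x -32, y -60, z 111 plus the arm's height. Plate and grip are pinched together along stand x: 42 mm over both at rest, 28 squeezed; the plate moves 13 mm, the grip not at all. Hold the grip before the plate has moved 9 mm: then the arm is free
- release_lever (a joint): Angle of the release lever and pawl (one piece) in rad: 0 at rest, pawl in the teeth; up to about 0.09 as the pawl rides over a tooth; beyond 0.095 the pawl is out and the arm is free to fall; about 0.14 fully squeezed. A spring returns it; 1 to 2 N at the thumb plate move it. When the arm rests on a pad, the pawl may stop part-way, against a tooth
- press_foot: Round rubber-soled foot, 34 mm across, under the arm at stand x 0, y -55; origin in the middle of its underside, 16 mm above the table plus the arm's height: it meets the pad of a jaw in the channel at an arm height of 0.031 to 0.051, by the pad's thickness. Sprung in the arm, 6 N per mm, up to 10 mm. More than 15 N spoils the glue joint
- jaw: Sealer jaw: aluminium tube 190 mm long (x), 40 wide (y), 30 high, loose, about 0.3 kg (0.2 to 0.38). A black rubber pad 60 x 36 mm lies on top near its +x end (x 25 to 85 mm); its thickness differs from jaw to jaw, 5 to 25 mm, and is not measured. Origin in the middle of its underside, x towards the pad end. Home, the pad is under the foot; the plain end sticks out 65 mm beyond the base plate
- jaw_end (a point): Middle of the lower edge of the jaw's pad end (jaw x +95 mm, z 0); axes as the jaw's. Home means that this meets stop_face
- glue_bottle: Bystander: brown glue bottle with blue cap, 47 mm across, 88 mm high; origin under its middle
- element_spool: Bystander: spool of heating wire, 52 mm across, 32 mm high; origin under its middle
- tape_black: Bystander: roll of black tape, 55 mm across, 19 mm high; origin under its middle

How it is judged:
By the outcome, as a careful person would: the job done as asked, in the order asked, and still so for the second after the job is handed in, with the robot touching nothing.
It also fails if it takes over 69 s, if anything falls off the work surface, if the arm or the gripper's body presses on something with over 40 N, if the wrist force passes 120 N, or if a joint passes its speed limit or range.

## Working session

There is one attempt and no reset: what is moved stays moved. The work goes in short steps, each a Python script; the robot and the scene stay as the last script left them, time stands still between calls to the robot, and variables do not carry over. Pictures are saved under pics/ and viewed, at most 10 in all, crops included, and the job is handed in when it is done.

```bash
ls; mkdir -p pics
python3 - <<'E'
from workcell import robot, ik, status, cams
import cv2, numpy as np
s=status.sense(); print({k:np.round(v,3) for k,v in s.items()})
ims=[]
for n in ("scene","top"):
    f=cams.grab_frame(n); print(n,f["fov_y"],f["cx"],f["cy"],f["k1"],np.round(f["position"],4),np.round(f["attitude"],4).tolist())
    cv2.imwrite(f"pics/{n}0.png",cv2.cvtColor(f["image"],cv2.COLOR_RGB2BGR))
    np.save(f"pics/{n}0.npy",f,allow_pickle=True)
f=cams.grab_frame("wrist");print(f["T_tool_cam"],f["fov_y"],f["k1"])
E
```

```text
pics
{'clock': np.float64(0.0), 'qpos': array([ 6.1262e+01,  1.4860e+01,  8.8013e+01,  1.0000e-03,  7.7234e+01,
       -1.1620e+01]), 'joint_vel': array([-0.016, -0.054, -0.027, -0.08 ,  0.102, -0.044]), 'tau': array([ 1.0000e-03, -4.4602e+01, -2.9058e+01, -0.0000e+00,  1.2000e-02,
        0.0000e+00]), 'ee_pos': array([0.162, 0.525, 0.23 ]), 'eef_rot': array([[-0.956,  0.294, -0.001],
       [ 0.294,  0.956, -0.002],
       [ 0.   , -0.002, -1.   ]]), 'force': array([-0.377, -0.193,  0.15 ]), 'ft_torque': array([ 0.032, -0.021,  0.055]), 'grip_force': np.float64(0.0), 'width': np.float64(1.003)}
scene 53.12442347386164 281.28700349087535 208.85692826635668 -0.08717023659347013 [-0.0568 -0.6991  0.5422] [[0.6935, -0.3042, 0.6531], [-0.7204, -0.3097, 0.6206], [0.0135, -0.9009, -0.4339]]
top 51.96299731819897 282.128437525417 210.698673790233 0.03571495182940941 [ 0.4557 -0.051   1.1633] [[0.0114, -0.9947, 0.102], [-0.9997, -0.0138, -0.0225], [0.0238, -0.1017, -0.9945]]
[[-2.77982605e-04 -9.50478893e-01 -3.10788992e-01  8.02705598e-02]
 [ 9.99999876e-01 -3.92483555e-04  3.05882017e-04  4.70239380e-04]
 [-4.12713969e-04 -3.10788868e-01  9.50478884e-01 -1.42315894e-01]
 [ 0.00000000e+00  0.00000000e+00  0.00000000e+00  1.00000000e+00]] 69.20712505326405 0.018518422363847528
```

View pics/scene0.png

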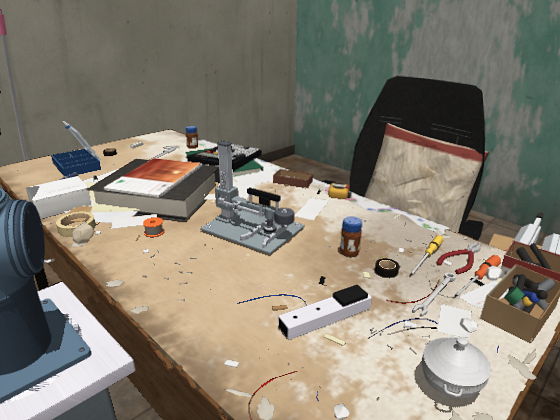

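View pics/top0.png

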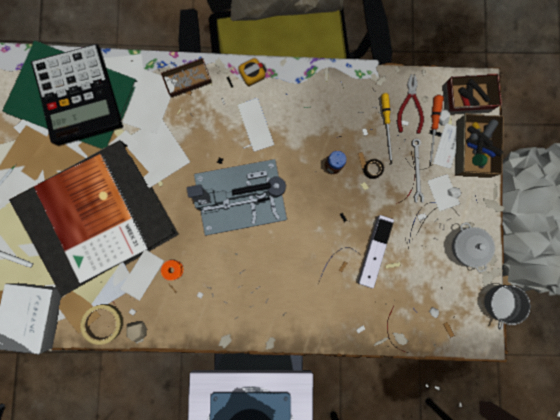

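The scene view shows the stand at about (255,215), the jaw at (325,315) with its black pad towards the right, and the bottle, tape and spool all clear. In the top view the stand is at (238,198), with the rail at the left and the weight at the right (278,186). The jaw runs from (369,285) to (383,220) with the pad at (384,228), and the bottle is at (336,160).

```bash
cat > h.py <<'E'
import numpy as np, cv2
from workcell import robot, ik, status, cams
def K(f):
    fl=f["image"].shape[0]/2/np.tan(np.radians(f["fov_y"]/2))
    return np.array([[fl,0,f["cx"]],[0,fl,f["cy"]],[0,0,1.]])
def campose(f,s=None):
    if "position" in f: return np.array(f["attitude"]),np.array(f["position"])
    T=np.eye(4);T[:3,:3]=f["eef_rot"];T[:3,3]=f["ee_pos"];T=T@f["T_tool_cam"]
    return T[:3,:3],T[:3,3]
def rays(f,px):
    px=np.array(px,float).reshape(-1,1,2)
    u=cv2.undistortPointsIter(px,K(f),np.array([f["k1"],0,0,0.]),None,None,(3,50,1e-10)).reshape(-1,2)
    R,p=campose(f)
    return p,np.c_[u,np.ones(len(u))]@R.T
def onplane(f,px,z):
    p,d=rays(f,px); return p+d*((z-p[2])/d[:,2])[:,None]
def tri(views):  # [(f,px)...] -> point, residual
    A=np.zeros((3,3));b=np.zeros(3);L=[]
    for f,px in views:
        p,d=rays(f,[px]);d=d[0]/np.linalg.norm(d[0]);M=np.eye(3)-np.outer(d,d);A+=M;b+=M@p;L.append((p,M))
    x=np.linalg.solve(A,b);return x,[round(1000*np.linalg.norm(M@(x-p)),1) for p,M in L]
def proj(f,X):
    R,p=campose(f)
    rv=cv2.Rodrigues(R.T)[0]
    return cv2.projectPoints(np.array(X,float).reshape(-1,1,3),rv,-R.T@p,K(f),np.array([f["k1"],0,0,0.]))[0].reshape(-1,2)
def grab(n,name=None):
    s=status.sense();f=cams.grab_frame(n)
    f["ee_pos"]=s["ee_pos"];f["eef_rot"]=s["eef_rot"]
    if name: np.save(f"pics/{name}.npy",f,allow_pickle=True);cv2.imwrite(f"pics/{name}.png",cv2.cvtColor(f["image"],cv2.COLOR_RGB2BGR))
    return f
def load(name): return np.load(f"pics/{name}.npy",allow_pickle=True).item()
def rot(yaw): # tool down, tool x axis at yaw (deg) in world
    c,s=np.cos(np.radians(yaw)),np.sin(np.radians(yaw)); return np.array([[c,s,0],[s,-c,0],[0,0,-1.]])
E
python3 - <<'E'
from h import *
f=load("top0");im=f["image"];hsv=cv2.cvtColor(im,cv2.COLOR_RGB2HSV)
print(onplane(f,[(190,178),(275,160),(286,220),(204,235)],0.012).round(3).tolist())
print(onplane(f,[(369,285),(383,220),(384,228)],0.03).round(3).tolist(), onplane(f,[(336,160)],0.088).round(3), onplane(f,[(172,270)],0.03).round(3),onplane(f,[(374,169)],0.02).round(3))
c=im[140:300,160:420]
cv2.imwrite("pics/topc.png",cv2.cvtColor(cv2.resize(c,None,fx=3,fy=3,interpolation=cv2.INTER_CUBIC),cv2.COLOR_RGB2BGR))
E
```

```text
[[0.659, 0.172, 0.012], [0.712, -0.056, 0.012], [0.549, -0.088, 0.012], [0.506, 0.13, 0.012]]
[[0.381, -0.305, 0.03], [0.551, -0.344, 0.03], [0.53, -0.347, 0.03]] [[ 0.698 -0.211  0.088]] [[0.414 0.206 0.03 ]] [[ 0.69  -0.324  0.02 ]]
```

View pics/topc.png

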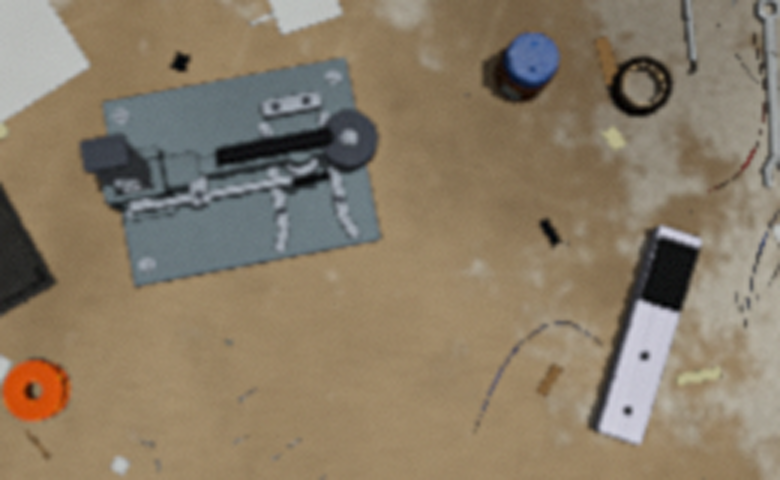

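Upscaled, the plate's corners are at crop pixels (104,101), (345,58), (381,238) and (136,285). That puts the stand at about (0.607, 0.040) with yaw near +10°, and the jaw at yaw near -13°. Next, close wrist views of the stand from two places.

Run:
```python
from h import *
f=load("top0")
c=np.array([(104,101),(345,58),(381,238),(136,285)])/3+[160,140]-0.33
P=onplane(f,c,0.012)[:,:2];ctr=P.mean(0)
vx=(P[0]-P[3])+(P[1]-P[2]);vy=(P[0]-P[1])+(P[3]-P[2])
print(ctr,np.linalg.norm(vx)/2,np.linalg.norm(vy)/2,np.degrees(np.arctan2(vx[1],vx[0])),np.degrees(np.arctan2(-vy[0],vy[1])))
yaw=np.degrees(np.arctan2(vx[1]-vy[0],vx[0]+vy[1]));R=rot(yaw)
ex=np.array([np.cos(np.radians(yaw)),np.sin(np.radians(yaw))]);ey=np.array([-ex[1],ex[0]])
W=rot(yaw-90)
for i,(x,y) in enumerate([(-.06,-.085),(.06,-.085)]):
    p=np.r_[ctr+ex*x+ey*y,0.33]
    if i==0: robot.goto(p,W)
    else: robot.movel(p,0.2)
    g=grab("wrist",f"w{i}")
print(yaw,status.sense()["clock"],status.sense()["qpos"].round(1))
a=np.hstack([load("w0")["image"],load("w1")["image"]])[:, :]
cv2.imwrite("pics/wab.png",cv2.cvtColor(np.vstack([load("w0")["image"][60:360],load("w1")["image"][60:360]]),cv2.COLOR_RGB2BGR))
```

```text
[0.61124797 0.03568629] 0.16736616571353521 0.22056789045629102 11.667075986379423 11.466541828221848
11.553058150438442 3.55 [-12.2  27.7  55.7  -0.   96.7 156.2]
```

View pics/wab.png

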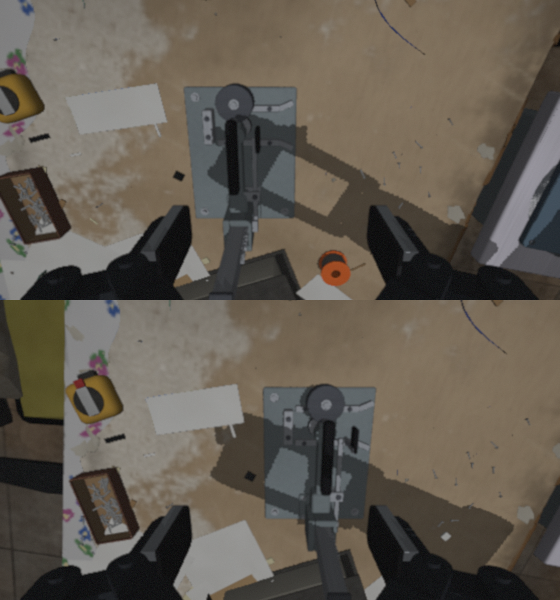

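The two wrist views show the plate (left view x 185–297, y 147–279), the black bar (232,158) / (327,457), the thumb plate (258,140) / (355,440) and the weight at the -y end. I'll crop and zoom for the edge points.

Run:
```python
from h import *
o=[]
for n,x0 in(("w0",170),("w1",250)):
    im=load(n)["image"][135:290,x0:x0+133]
    im=cv2.convertScaleAbs(im,alpha=1.5,beta=15)
    o.append(cv2.resize(im,None,fx=3,fy=3,interpolation=cv2.INTER_CUBIC))
cv2.imwrite("pics/zoom.png",cv2.cvtColor(np.hstack(o),cv2.COLOR_RGB2BGR))
for n,x0 in(("w0",170),("w1",250)):
    im=load(n)["image"];m=((im.max(2)<38)*255).astype(np.uint8);m[:, :x0]=0;m[:,x0+133:]=0;m[:135]=0;m[290:]=0
    k,l,st,ce=cv2.connectedComponentsWithStats(m)
    for j in range(1,k):
        if st[j,4]>60:
            c=cv2.findContours((l==j).astype(np.uint8),0,2)[0][0];print(n,st[j],ce[j].round(1),cv2.minAreaRect(c))
```

```text
w0 [225 179  15  76 847] [232.  216.6] ((232.08615112304688, 216.55075073242188), (75.21734619140625, 11.981524467468262), 86.8201675415039)
w0 [255 186   6  27 122] [257.2 198.7] ((257.2113342285156, 199.0151824951172), (26.01662254333496, 4.835412502288818), 86.98721313476562)
w0 [170 266  21  24 331] [181.7 280. ] ((180.0, 277.5), (23.0, 20.0), 90.0)
w1 [320 180  15  75 807] [326.9 216.1] ((327.02313232421875, 217.05291748046875), (11.656832695007324, 74.10784149169922), 2.9609358310699463)
w1 [350 187   8  26 134] [353.9 198.7] ((353.7317199707031, 199.4146270751953), (6.625892162322998, 24.736665725708008), 6.34019136428833)
w1 [367 266  16  24 302] [374.6 279. ] ((374.5, 277.5), (23.0, 15.0), 90.0)
```

View pics/zoom.png

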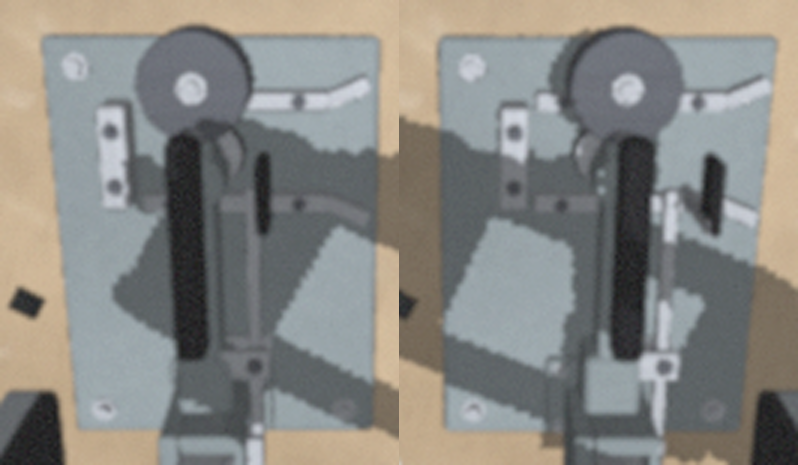

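Run:
```python
from h import *
a,b=load("w0"),load("w1")
c0=np.array([(43,38),(378,36),(372,430),(78,432)])/3+[170,135]-.33
c1=np.array([(42,38),(377,37),(342,430),(79,431)])/3+[250,135]-.33
print("corner z",[np.r_[tri([(a,p),(b,q)])[0].round(4),tri([(a,p),(b,q)])[1]].tolist() for p,q in zip(c0,c1)])
for f,c in((a,c0),(b,c1)):
    P=onplane(f,c,.012)[:,:2]  # TL=(+x,-y) TR=(-x,-y) BR=(-x,+y) BL=(+x,+y)
    vx=P[0]-P[1]+P[3]-P[2];vy=P[3]-P[0]+P[2]-P[1]
    print(P.mean(0).round(4),np.linalg.norm(vx)/2,np.linalg.norm(vy)/2,np.degrees([np.arctan2(vx[1],vx[0]),np.arctan2(-vy[0],vy[1])]))
for nm,p,q in(("bar",(232,216.6),(326.9,216.1)),("barEndA",(232,180),(328,180.5)),("barEndB",(233,254),(325.5,254)),("thumb",(257.2,198.9),(353.9,199)),("weight screw",(191/3+170,89/3+135),((627-399)/3+250,89/3+135)),("mouthguide -y tip",(368/3+170,80/3+135),((768-399)/3+250,82/3+135)),("mouthguide +y",(366/3+170,220/3+135),((755-399)/3+250,218/3+135)),("stop scr1",(111/3+170,132/3+135),((515-399)/3+250,132/3+135)),("stop scr2",(114/3+170,187/3+135),((515-399)/3+250,187/3+135))):
    print(nm,tri([(a,p),(b,q)]))
```

```text
corner z [[0.7135, -0.0536, 0.0103, 0.4, 0.4], [0.5499, -0.0879, 0.0096, 0.1, 0.1], [0.5055, 0.128, 0.0146, 0.3, 0.3], [0.6582, 0.1239, 0.0737, 0.5, 0.5]]
[0.6094 0.0382] 0.16735586963529847 0.22270111262763945 [12.02028697 11.46514995]
[0.6051 0.0367] 0.15826522294309875 0.22217085139529313 [11.78209031 14.0779776 ]
bar (array([0.61727283, 0.00166889, 0.11145645]), [np.float64(0.6), np.float64(0.6)])
barEndA (array([ 0.62548521, -0.04170015,  0.10174361]), [np.float64(0.1), np.float64(0.1)])
barEndB (array([0.60753309, 0.05033038, 0.11685897]), [np.float64(0.3), np.float64(0.3)])
thumb (array([ 0.59033418, -0.02708467,  0.11133418]), [np.float64(0.2), np.float64(0.2)])
weight screw (array([ 0.628833  , -0.05711644,  0.08083314]), [np.float64(0.2), np.float64(0.2)])
mouthguide -y tip (array([ 0.55029918, -0.06645612,  0.02061088]), [np.float64(0.3), np.float64(0.3)])
mouthguide +y (array([0.53593019, 0.00374708, 0.02122215]), [np.float64(0.7), np.float64(0.7)])
stop scr1 (array([ 0.66865055, -0.01948607,  0.03629056]), [np.float64(0.3), np.float64(0.3)])
stop scr2 (array([0.66306511, 0.00690733, 0.03926045]), [np.float64(0.3), np.float64(0.3)])
```

The measurements agree: stand centre (0.609, 0.038), yaw 11.7°, arm at about its lowest tooth (h ≈ 0.001). Lifting the arm now.

```bash
cat >> h.py <<'E'
CTR=np.array([0.6091,0.0382]);YAW=11.7
EX=np.array([np.cos(np.radians(YAW)),np.sin(np.radians(YAW)),0]);EY=np.array([-EX[1],EX[0],0]);EZ=np.array([0,0,1.])
def S(x,y,z): return np.r_[CTR,0]+EX*x/1000+EY*y/1000+EZ*z/1000   # stand mm -> world
def st(tag=""):
    s=status.sense();d=s["ee_pos"]-np.r_[CTR,0];F=s["force"]
    print(tag,"t%.2f"%s["clock"],"stand",(np.array([d@EX,d@EY,d[2]])*1000).round(1),"F",np.array([F@EX,F@EY,F[2]]).round(1),"w%.3f g%.1f"%(s["width"],s["grip_force"]));return s
WG=rot(YAW-90)
E
python3 - <<'E'
from h import *
robot.goto(S(0,-12,190),WG)
st("above")
robot.movel(S(0,-12,94),0.08,rot=WG)
st("down")
robot.gripper_close(50);st("closed")
b=robot.movel(S(0,-12,110),0.03);st("l1")
robot.movel(S(0,-12,163),0.05);st("top")
g=grab("top","t1");g=grab("scene","s1")
E
```

```text
above t4.27 stand [  1.  -12.9 192.1] F [-0.5 -0.3  0.4] w0.998 g0.0
down t5.62 stand [  0.5 -12.2  94.7] F [ 0.8  0.3 -0. ] w1.001 g0.0
closed t6.27 stand [  0.6 -12.   94.2] F [3.1 0.9 0.7] w0.151 g52.9
l1 t6.95 stand [  0.6 -12.  109. ] F [ 4.6 -0.4 -7. ] w0.153 g52.1
top t8.16 stand [  0.6 -12.  161.3] F [  7.1  -0.1 -10.4] w0.155 g51.9
```

Run:
```python
from h import *
z=status.sense()["ee_pos"][2]*1000
robot.sleep(.2);s=st("hold")
for i in range(16):
    z-=0.6;robot.movel(S(0,-12,z),0.02);s=st(i)
    if s["force"][2]>-1.5: break
robot.gripper_open();st("open")
robot.movel(S(0,-12,250),0.2);st("up")
grab("wrist","w2");g=grab("scene","s2")
# jaw view: above the jaw, camera on robot side
```

```text
hold t8.46 stand [  0.6 -12.  161.3] F [  7.3  -0.6 -10. ] w0.153 g51.9
0 t8.72 stand [  0.6 -12.  159.1] F [ 7.5 -0.5 -9.7] w0.154 g52.0
1 t8.97 stand [  0.6 -12.  158.8] F [ 6.9 -1.4 -7.6] w0.156 g52.2
2 t9.22 stand [  0.6 -12.  158.4] F [ 4.6 -0.2 -7.2] w0.146 g52.4
3 t9.47 stand [  0.6 -12.  158.4] F [ 4.8  0.1 -5.3] w0.151 g52.6
4 t9.72 stand [  0.6 -12.  158.3] F [ 5.7 -0.2 -3. ] w0.149 g53.0
5 t9.97 stand [  0.6 -12.  158.2] F [6.1 0.9 1.2] w0.154 g53.5
open t10.67 stand [-1.000e-01 -1.200e+01  1.577e+02] F [-0.5 -0.2  0.5] w0.999 g0.0
up t11.28 stand [ -0.4 -11.8 249.2] F [-0.2 -0.2 -0.1] w1.001 g0.0
```

Run:
```python
from h import *
f=load("top0")
c=np.array([(655,231),(701,240),(641,443),(597,432)])/3+[160,140]-.33
P=onplane(f,c,.03)[:,:2];ctr=P.mean(0);v=P[0]+P[1]-P[2]-P[3];yaw=np.degrees(np.arctan2(v[1],v[0]))
print(P.round(3).tolist(),ctr,yaw,np.linalg.norm(v)/2)
u=np.r_[v/np.linalg.norm(v),0];n=np.array([-u[1],u[0],0])
W=rot(yaw+180)
for i,y in enumerate((-.05,.05)):
    p=np.r_[ctr,0.24]-u*0.06+n*y
    robot.goto(p,W) if i==0 else robot.movel(p,.2)
    robot.sleep(.1);grab("wrist",f"j{i}")
st()
o=[]
for k in (0,1): o.append(load(f"j{k}")["image"][:, 80:480])
cv2.imwrite("pics/jj.png",cv2.cvtColor(np.hstack(o),cv2.COLOR_RGB2BGR))
```

```text
[[0.56, -0.331], [0.552, -0.372], [0.375, -0.316], [0.384, -0.278]] [ 0.46754371 -0.32435136] -16.9740823485779 0.18471813410429744
 t16.47 stand [-241.2 -254.8  240. ] F [-0.2 -0.1  0.2] w1.002 g0.0
```

View pics/jj.png

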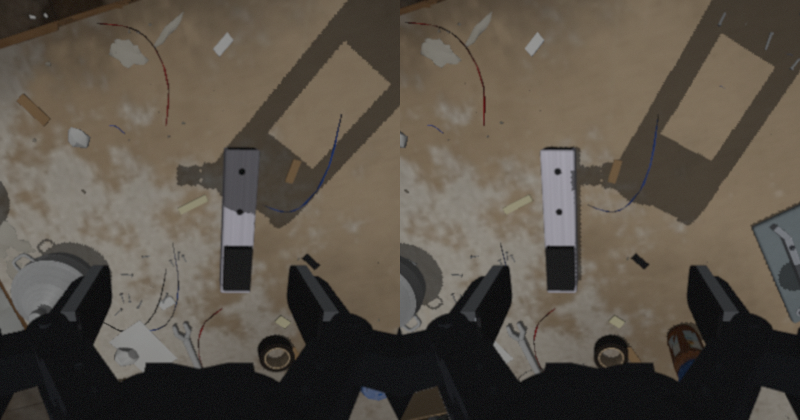

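Both views show the jaw clear of everything. Its plain end is at (224–260,148) / (541–577,148), the pad at rows 246–292, and the two holes at (241,171), (239,212) / (557,171), (559,212).

Run:
```python
from h import *
cor=[];hol=[]
for k,(x0,hh) in enumerate(((300,[(321,171),(319,212)]),(220,[(237,171),(239,212)]))):
    f=load(f"j{k}");im=f["image"].astype(int)
    m=((im[...,2]>=im[...,0]-4)).astype(np.uint8)*255
    m[:140]=0;m[300:]=0;m[:,:x0-12]=0;m[:,x0+50:]=0
    m=cv2.morphologyEx(m,cv2.MORPH_OPEN,np.ones((5,5)));m=cv2.morphologyEx(m,cv2.MORPH_CLOSE,np.ones((9,9)))
    n,l,s,_=cv2.connectedComponentsWithStats(m);j=1+np.argmax(s[1:,4]);print(s[j])
    # side edges by row
    r=np.arange(156,240,4);L=[];Rr=[]
    for y in r:
        xs=np.where(l[y]==j)[0];L.append(xs.min()-.5);Rr.append(xs.max()+.5)
    pl,pr=np.polyfit(r,L,1),np.polyfit(r,Rr,1)
    print("widths",np.round(np.array(Rr)-L,0)[::4],"L",np.round(pl,3),"R",np.round(pr,3))
    g=cv2.cvtColor(f["image"],cv2.COLOR_RGB2GRAY)
    for hx,hy in hh:
        w=255-g[hy-5:hy+6,hx-5:hx+6].astype(float);w-=np.percentile(w,70);w=w.clip(0);yy,xx=np.mgrid[hy-5:hy+6,hx-5:hx+6]
        hol.append(((w*xx).sum()/w.sum(),(w*yy).sum()/w.sum()))
    top=s[j,1]-.5
    for z in(.03,):
        A=onplane(f,[(np.polyval(pl,y),y) for y in(top,235)]+[(np.polyval(pr,y),y) for y in(top,235)],z);print(A.round(4).tolist())
print(np.round(hol,1))
a,b=load("j0"),load("j1")
for i in(0,1): print("hole",tri([(a,hol[i]),(b,hol[2+i])]))
```

```text
[ 300  148   40  145 4727]
widths [36. 36. 34. 33. 33. 33.] L [-3.10000e-02  3.08371e+02] R [-8.10000e-02  3.52044e+02]
[[0.368, -0.3159, 0.03], [0.4714, -0.3482, 0.03], [0.3801, -0.2761, 0.03], [0.4831, -0.3097, 0.03]]
[ 221  148   37  145 4729]
widths [35. 35. 34. 34. 33. 32.] L [4.90000e-02 2.12574e+02] R [1.80000e-02 2.52635e+02]
[[0.3689, -0.3134, 0.03], [0.4721, -0.3463, 0.03], [0.3807, -0.2746, 0.03], [0.4841, -0.3071, 0.03]]
[[321.5 171.3]
 [319.5 211.1]
 [237.3 171.2]
 [238.7 211.6]]
hole (array([ 0.40061044, -0.30337962,  0.02983913]), [np.float64(0.0), np.float64(0.0)])
hole (array([ 0.44770223, -0.31818153,  0.03048021]), [np.float64(0.4), np.float64(0.4)])
```

Run:
```python
from h import *
yaw=-17.5;u=np.array([np.cos(np.radians(yaw)),np.sin(np.radians(yaw)),0])
g=np.array([.4649,-.3236,0])-.05*u
W=rot(yaw+180)
robot.goto(g+.09*EZ,W);st("above")
hit=robot.movel(g+.004*EZ,.08,rot=W,threshold=6);s=st(f"down {hit}")
robot.gripper_close(70);st("closed")
robot.movel(g+.010*EZ,.03);st("lift6")
robot.movel(g+.07*EZ,.12);s=st("lift");print(s["ft_torque"].round(2))
WJ=rot(YAW+180)
robot.goto(S(-245,-55,70),WJ);st("at mouth")
grab("scene","s3");grab("wrist","w3");grab("top","t3")
im=load("s3")["image"][160:360,130:400];cv2.imwrite("pics/s3c.png",cv2.cvtColor(cv2.resize(im,None,fx=2.9,fy=2.9,interpolation=cv2.INTER_CUBIC),cv2.COLOR_RGB2BGR))
```

```text
above t17.14 stand [-258.1 -301.5   90.6] F [ 0.2 -1.   0.1] w0.995 g0.0
down False t18.37 stand [-258.  -301.1    4.5] F [-0.4 -0.2  0.3] w0.999 g0.0
closed t18.86 stand [-258.  -301.     4.5] F [-1.4  0.5  4.6] w0.453 g71.7
lift6 t19.21 stand [-258.3 -300.4    9.9] F [ 0.2  1.  -1.4] w0.454 g70.8
lift t19.86 stand [-258.5 -300.2   69.5] F [-0.8 -0.5 -2.7] w0.457 g70.8
[0.06 0.15 0.06]
at mouth t20.82 stand [-244.   -56.3   70.2] F [ 0.7 -0.7 -2.7] w0.455 g70.8
```

View pics/s3c.png

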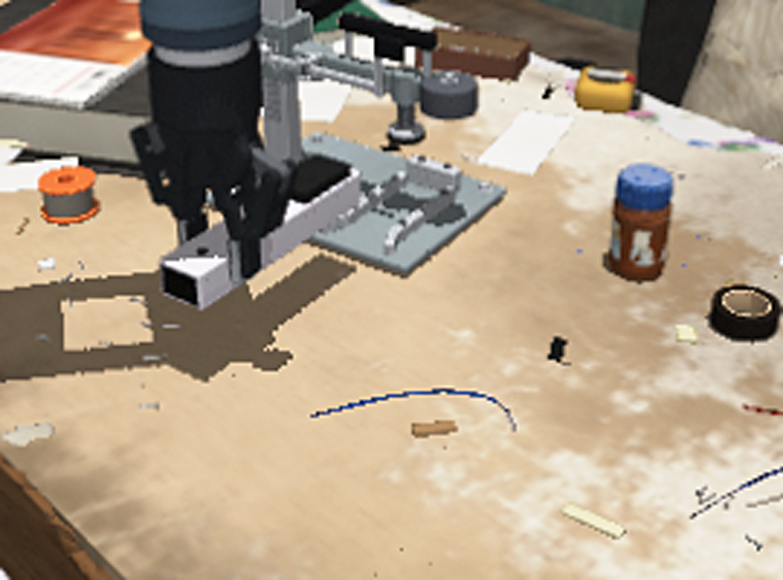

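The jaw is held level and pointed at the channel, and the press arm's foot is well up. Lowering and inserting.

Run:
```python
from h import *
WJ=rot(YAW+180)
robot.movel(S(-245,-55,19.5),.1,rot=WJ);st("low")
h=robot.movel(S(-192,-55,19.5),.05,threshold=5);st(f"in {h}")
if not h:
    h=robot.movel(S(-192,-55,15.5),.015,threshold=2.5);st(f"lowered {h}")
```

```text
low t21.63 stand [-244.8  -55.4   19.6] F [-0.1  1.2 -2.8] w0.450 g70.8
in False t22.84 stand [-192.4  -54.8   19.4] F [-0.5 -0.1 -2.1] w0.453 g70.8
lowered True t23.14 stand [-192.1  -55.1   15.7] F [-0.8 -0.8  2.5] w0.451 g71.4
```

Run:
```python
from h import *
robot.movel(S(-190,-55,16.6),.02);st("z")
for x in range(-180,-109,10):
    h=robot.movel(S(x,-55,16.6),.04,threshold=7);st(f"{x} {h}")
    if h: break
```

```text
z t23.45 stand [-189.7  -55.1   16.5] F [ 1.4 -1.  -1.6] w0.454 g71.0
-180 False t23.85 stand [-179.4  -55.1   16.5] F [ 1.7 -0.1 -0.4] w0.458 g71.0
-170 False t24.25 stand [-169.5  -55.1   16.6] F [ 1.7 -0.5 -0.3] w0.454 g70.9
-160 False t24.65 stand [-159.5  -55.1   16.6] F [ 0.1 -0.4 -1.3] w0.457 g70.9
-150 False t25.05 stand [-149.4  -55.1   16.6] F [ 1.  -1.1 -1. ] w0.454 g70.9
-140 True t25.28 stand [-144.8  -54.9   16.5] F [2.1 0.2 3.4] w0.452 g71.2
```

Run:
```python
from h import *
robot.sleep(.1);st("rest")
robot.movel(S(-145,-55,17.2),.02);st("raised .6")
for x in range(-138,-109,6):
    h=robot.movel(S(x,-55,17.2),.025,threshold=7);st(f"{x} {h}")
    if h: break
```

```text
rest t25.38 stand [-145.3  -54.8   16.4] F [ 2.  -1.4  3.2] w0.453 g71.2
raised .6 t25.64 stand [-145.4  -54.8   17. ] F [ 0.3 -1.1 -0. ] w0.456 g71.0
-138 False t26.07 stand [-137.7  -55.    17.1] F [ 1.2  0.  -1.2] w0.455 g71.0
-132 False t26.47 stand [-131.6  -55.1   17.2] F [ 1.   0.2 -0.8] w0.451 g71.0
-126 False t26.86 stand [-125.6  -55.1   17.2] F [-0.8 -1.3 -0.3] w0.453 g70.9
-120 False t27.25 stand [-119.6  -55.1   17.2] F [-0.1  0.5 -0.9] w0.457 g70.9
-114 False t27.64 stand [-113.6  -55.1   17.2] F [ 0.8  0.4 -1. ] w0.456 g70.9
```

Run:
```python
from h import *
h=robot.movel(S(-95,-55,17.0),.015,threshold=6);s=st(f"home? {h}")
robot.sleep(.1);st("rest")
h=robot.movel(s["ee_pos"]-EZ*.0008,.01,threshold=3);st("lower")
robot.gripper_open();st("open")
robot.movel(status.sense()["ee_pos"]+EZ*.09,.15);st("up")
grab("scene","s4");grab("wrist","w4");grab("top","t4")
im=load("s4")["image"][160:290,180:330];b=cv2.resize(im,None,fx=2.6,fy=3,interpolation=cv2.INTER_CUBIC)
cv2.imwrite("pics/s4c.png",cv2.cvtColor(np.hstack([cv2.resize(im,(400,347)),cv2.resize(load("w4")["image"],(400,347))]),cv2.COLOR_RGB2BGR))
```

```text
home? True t28.28 stand [-107.6  -54.8   16.7] F [-0.9 -1.5  0.1] w0.456 g71.2
rest t28.38 stand [-107.7  -54.9   16.7] F [ 1.3 -0.5  1. ] w0.451 g71.2
lower t28.59 stand [-107.7  -54.9   16.6] F [-1.4  0.2  4.5] w0.457 g71.5
open t29.12 stand [-108.   -54.8   16.1] F [0.1 0.6 0. ] w1.000 g0.0
up t29.87 stand [-108.5  -54.5  105.6] F [1.  1.4 0.5] w1.000 g0.0
```

View pics/s4c.png

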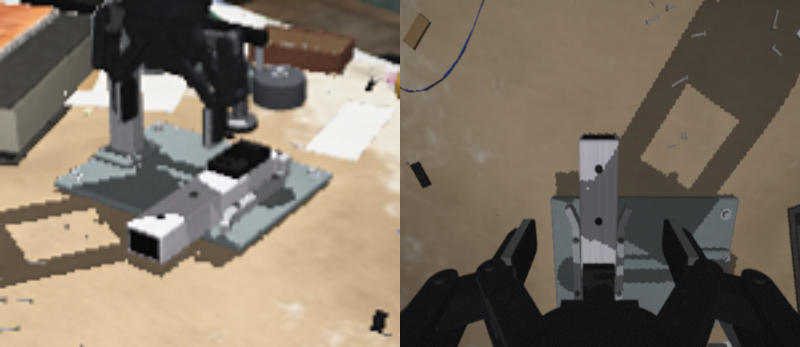

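The jaw lies in the channel under the foot, but the push showed no lasting contact force, so it may be 2–3 mm short. I'll take hold again and push in small steps.

Run:
```python
from h import *
WJ=rot(YAW+180)
h=robot.movel(S(-108,-55,17),.12,rot=WJ,threshold=8);st(f"down {h}")
robot.gripper_close(50);robot.sleep(.1);s=st("closed")
x=-108
for i in range(16):
    x+=.5;robot.movel(S(x,-55,17),.02);robot.sleep(.05)
    F=np.mean([status.sense()["force"]for _ in range(5)],0);s=st(round(F@EX,1))
    if F@EX<-6: break
```

```text
down False t30.91 stand [-107.5  -55.2   17.4] F [-0.1  0.4 -0.4] w1.000 g0.0
closed t31.49 stand [-107.7  -55.2   17.7] F [-1.1 -0.1  6. ] w0.457 g52.7
-3.2 t31.79 stand [-107.7  -55.1   17.7] F [-3.2  0.3  7.9] w0.457 g53.2
-4.9 t32.09 stand [-107.7  -55.1   17.7] F [-4.9  0.3  9.2] w0.455 g53.3
-6.4 t32.39 stand [-107.6  -55.1   17.7] F [-6.4 -0.8  9.9] w0.459 g53.5
```

Run:
```python
from h import *
x=-106.5;z=17
def mean(): 
    robot.sleep(.05);F=np.mean([status.sense()["force"]for _ in range(5)],0);return F
for i in range(5):
    z+=.5;robot.movel(S(x,-55,z),.03);F=mean();st("z")
    if F[2]<1: break
for i in range(10):
    x+=.5;robot.movel(S(x,-55,z),.03);F=mean();st("x")
    if F@EX<-8: break
```

```text
z t32.69 stand [-107.6  -55.    17.8] F [-5.4 -1.6  7.1] w0.463 g53.1
z t32.99 stand [-107.6  -54.9   17.8] F [-6.1 -1.6  4. ] w0.455 g52.7
z t33.29 stand [-107.6  -54.8   17.9] F [-4.8 -1.8 -0.5] w0.455 g52.0
x t33.59 stand [-107.6  -54.8   17.8] F [-6.7 -2.3  0.4] w0.455 g52.3
x t33.89 stand [-107.6  -54.8   17.8] F [-9.  -2.5  2.2] w0.460 g52.5
```

Run:
```python
from h import *
f=load("w4");im=f["image"].astype(int);g=im.sum(2)//3
print("jaw col 278:",g[150:180,278].tolist()); print("jaw col 262:",g[150:180,262].tolist())
for c in (225,420,440): print("plate col",c,(im[225:252,c,0]-im[225:252,c,2]).tolist())
d=lambda px,z:[(lambda q:(q@EX*1000).round(1))(onplane(f,[p],z)[0]-np.r_[CTR,0]) for p in px]
print("end top row 165..170",d([(268,r) for r in range(164,171)],.042))
print("plate rows",d([(225,r) for r in range(234,243)],.012),d([(430,r) for r in range(234,243)],.012))
```

```text
jaw col 278: [119, 118, 118, 117, 117, 118, 116, 117, 116, 115, 96, 73, 57, 41, 23, 11, 10, 24, 58, 99, 133, 151, 163, 168, 169, 170, 170, 170, 170, 169]
jaw col 262: [116, 116, 117, 116, 116, 117, 116, 117, 116, 117, 118, 111, 87, 49, 26, 8, 13, 22, 60, 105, 138, 157, 164, 170, 172, 172, 173, 172, 173, 172]
plate col 225 [20, 20, 21, 21, 20, 20, 20, 18, 20, 21, 20, 16, 7, -3, -6, -7, -6, -6, -9, -11, -12, -12, -11, -12, -11, -12, -11]
plate col 420 [21, 20, 21, 21, 22, 19, 19, 21, 20, 20, 19, 18, 12, 1, -5, -6, -7, -5, -6, -8, -6, -6, -5, -6, -6, -6, -7]
plate col 440 [19, 21, 20, 20, 19, 20, 20, 19, 20, 20, 18, 20, 14, -1, -5, -5, -6, -5, -6, -6, -6, -7, -6, -9, -10, -10, -11]
end top row 165..170 [np.float64(-153.5), np.float64(-152.8), np.float64(-152.1), np.float64(-151.4), np.float64(-150.7), np.float64(-150.1), np.float64(-149.4)]
plate rows [np.float64(-90.0), np.float64(-89.1), np.float64(-88.2), np.float64(-87.3), np.float64(-86.4), np.float64(-85.5), np.float64(-84.5), np.float64(-83.6), np.float64(-82.7)] [np.float64(-89.7), np.float64(-88.8), np.float64(-87.9), np.float64(-87.0), np.float64(-86.1), np.float64(-85.2), np.float64(-84.3), np.float64(-83.4), np.float64(-82.5)]
```

Nine newtons with no movement and the end at stand x ≈ -151 (plate edge about 65 mm away) mean the jaw is home. I'll release and go to the thumb plate.

Run:
```python
from h import *
robot.movel(S(-107.3,-55,18.3),.02);st("relax")
robot.gripper_open();st("open")
robot.movel(S(-112,-55,120),.15)
robot.movel(S(-125,-55,260),.3)
robot.goto(S(-16,-56,260),WG);robot.sleep(.1);st("above")
h=robot.movel(S(-16,-56,205),.1,rot=WG,threshold=8);st(f"205 {h}")
grab("scene","s5");grab("wrist","w5");grab("top","t5")
c=load("w5")["image"];d=load("s5")["image"][130:270,180:366]
cv2.imwrite("pics/w5c.png",cv2.cvtColor(np.hstack([cv2.resize(c[90:420,100:460],(400,366)),cv2.resize(d,(400,366))]),cv2.COLOR_RGB2BGR))
```

```text
relax t34.14 stand [-107.6  -54.9   18. ] F [-3.1 -0.7 -0.8] w0.456 g51.9
open t34.67 stand [-107.1  -55.    18.4] F [-0.6  0.3  0. ] w1.001 g0.0
above t40.17 stand [-16. -56. 260.] F [0.5 1.  0.2] w1.002 g0.0
205 False t40.88 stand [-15.7 -56.1 205.4] F [ 0.3 -0.   0.1] w0.997 g0.0
```

View pics/w5c.png

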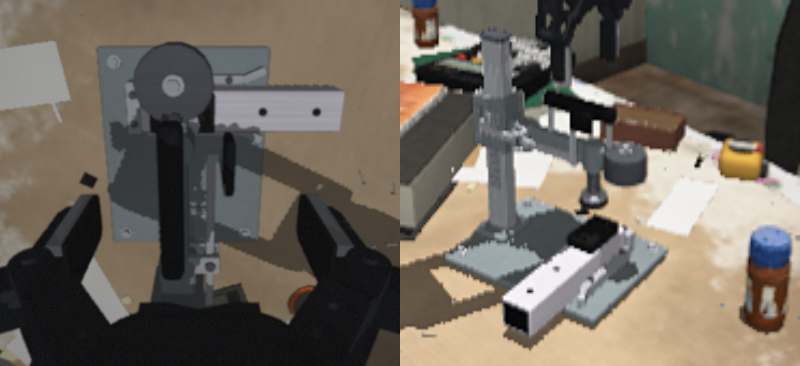

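The jaw lies square in the channel with its pad under the raised foot, and the open fingers straddle bar and thumb plate. Squeezing next.

Run:
```python
from h import *
h=robot.movel(S(-16,-56,159),.08,threshold=6);st(f"down {h}")
if not h:
    robot.gripper_close(50);st("closed");robot.sleep(.1);st("..")
```

```text
down False t41.75 stand [-15.8 -56.1 159.2] F [-0.3 -0.4  0.1] w0.998 g0.0
closed t42.33 stand [ -6.1 -56.2 161.8] F [28.7  3.2 -7.7] w0.306 g52.0
.. t42.42 stand [ -6.1 -56.2 161.8] F [30.1  1.8 -7.3] w0.306 g51.9
```

Run:
```python
from h import *
robot.movel(S(-6.5,-56,163),.02);robot.sleep(.1);s=st("centred")
z0=s["ee_pos"][2]*1000
robot.movel(S(-6.5,-56,153),.03);robot.sleep(.1);st("down10")
h=robot.movel(S(-6.5,-56,125),.015,threshold=3);st(f"contact? {h}");robot.sleep(.15);st("rest")
```

```text
centred t43.19 stand [ -5.6 -56.1 162.5] F [ 6.1  0.8 -8. ] w0.299 g51.0
down10 t43.77 stand [ -5.7 -56.1 152.5] F [ 7.6 -0.7 -8.1] w0.297 g51.2
contact? True t45.02 stand [ -5.6 -56.1 132.1] F [ 1.1 -0.1 -0.1] w0.300 g49.0
rest t45.17 stand [ -5.5 -56.1 131.9] F [ 0.8 -1.6  1.3] w0.297 g48.9
```

Run:
```python
from h import *
robot.sleep(.2);st("rest")
robot.gripper_open();st("open")
robot.movel(S(-6,-56,175),.08);st("up1")
robot.movel(S(-6,-56,235),.2);robot.sleep(.1);st("up2")
grab("wrist","w6");grab("scene","s6")
c=load("w6")["image"];d=load("s6")["image"][130:270,180:366]
cv2.imwrite("pics/w6c.png",cv2.cvtColor(np.hstack([cv2.resize(c[90:420,100:460],(400,366)),cv2.resize(d,(400,366))]),cv2.COLOR_RGB2BGR))
```

```text
rest t45.38 stand [ -5.5 -56.1 131.8] F [-0.8 -0.7  2.1] w0.296 g48.9
open t45.99 stand [ -5.3 -55.8 131.5] F [ 0.3 -0.4 -0.5] w0.998 g0.0
up1 t46.68 stand [ -6.2 -55.9 174.9] F [-0.3  0.2  0. ] w0.997 g0.0
up2 t47.23 stand [ -6.8 -55.7 233.4] F [-0.5 -0.1 -0.4] w1.000 g0.0
```

View pics/w6c.png

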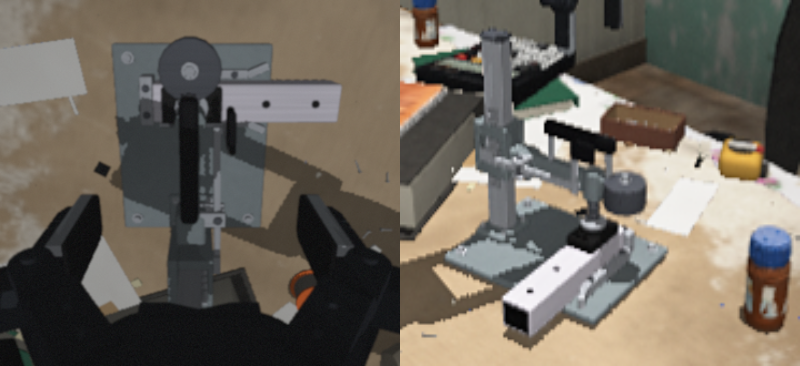

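The foot rests on the pad, the plate is back, and nothing else has moved. One numeric check that the jaw is home, using the saved picture, before I hand in.

Run:
```python
from h import *
f=load("w6");g=cv2.cvtColor(f["image"],cv2.COLOR_RGB2GRAY).astype(int)
print(g[183,396:416].tolist(), g[178,396:416].tolist())
print("stop cols 222-250 rows 160..200 step4");print(g[160:204:4,222:252])
d=lambda px,z:(lambda q:(np.array([q@EX,q@EY])*1000).round(1).tolist())(onplane(f,[px],z)[0]-np.r_[CTR,0])
print([d((c,183),.042) for c in(402,404,406,408)],[d((c,r),.036) for c,r in((232,165),(232,194),(227,180),(239,180),(241,180))])
```

```text
[153, 153, 155, 154, 155, 154, 153, 153, 148, 129, 119, 117, 116, 117, 115, 115, 116, 116, 116, 116] [155, 156, 155, 155, 155, 155, 156, 156, 156, 145, 126, 116, 115, 117, 116, 116, 115, 115, 115, 117]
stop cols 222-250 rows 160..200 step4
[[ 99  99 101 111 120 123 123 122 122 124 125 127 127 119  93  63  58  80
   97  99  98  82  65  65  65  66  67  66  66  67]
 [ 98  97  96 109 124 130 132 127 129 130 134 135 136 126 102  72  62  69
   73  76  75  69  67  64  64  64  66  67  66  66]
 [ 97  96  91 101 116 104  78  65  61  58  61  82 112 122 112 123 148 158
  160 159 159 159 153 131  92  58  59  62  63  63]
 [ 99  95  96 108 123 121 103  81  68  67  75  99 120 125 114 119 147 160
  162 161 162 157 124  71  34  29  30  40  52  59]
 [ 97  97  97 107 120 126 126 126 129 129 131 133 134 127 109 118 145 160
  163 162 164 159 131  82  41  31  29  30  28  29]
 [ 98  98  96  85  76  72  72  70  69  68  72  70  77  76  77  95 117 128
  133 143 155 151 123  75  35  26  32  29  30  32]
 [ 97  95  85  70  64  67  71  71  71  69  71  71  71  71  72  75  80  86
   87  87  87  86  77  54  30  21  24  20  21  30]
 [ 98  95  78  58  60  67  72  69  71  69  71  71  72  73  68  66  74  84
   85  88  87  86  75  57  30  19  21  19  21  20]
 [ 96  98  92  78  66  67  61  50  40  35  34  37  45  62  67  67  75  84
   88  88  88  86  85  68  35  15  16  16  20  17]
 [ 58  58  56  57  62  66  67  57  48  44  44  48  57  65  69  67  73  84
   90  89  87  89  84  67  40  20  20  16  18  19]
 [ 57  55  56  56  57  65  69  71  71  68  69  70  71  71  70  68  62  61
   63  65  63  68  69  58  43  32  31  29  31  27]]
[[-144.9, -54.8], [-147.2, -54.8], [-149.4, -54.8], [-151.6, -54.8]] [[45.5, -74.1], [47.1, -40.4], [52.0, -56.9], [38.3, -56.9], [36.1, -56.9]]
```

```bash
python3 -c "
from workcell import job_done
print(job_done())"
```

```text
the job is handed in; nothing more can be done
None
```

Job handed in at about 47 s of the 69 s allowed: the arm was ratcheted up to about 0.065, the jaw pushed home against the end stop (about 9 N), and the arm let down gently so its weight rests on the pad, with nothing else on the table touched.

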